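# Clip the length stop onto the saw fence rail

### The arm

A 6-joint arm with a two-finger parallel gripper is mounted at the origin on the work surface. World frame = base frame: x ahead of the robot, y to its left, z up, the work surface at z = 0. Lengths are in m, angles in rad, forces in N, time in s.
With the tool pointing down it reaches from about 0.35 to 0.775 m from the base axis. Payload 5.5 kg.
Tool frame: the origin (TCP) lies at the very end of the fingers, on their centre line; the grasp point (between the pads) lies 19 mm behind it (env.grip_depth is the distance from the TCP to the grasp point, in m); z points along the fingers, y is the direction in which the jaws open and shut (so a half turn about z gives the same grasp; the last joint's range is limited). The gripper opens to 85 mm and grips with 20 to 120 N. Pads are 22 mm wide; open, the fingers measure 114 mm over their backs; the gripper's body (76 mm by 85 mm) begins 54 mm behind the grasp point. The pads swing forward as they close: fully open they stand 13 mm farther back than shut.
Start: joints at [0.962, 0.313, 0.046, 1.304, 0, 1.431], TCP at [0.26, 0.513, 0.231] pointing down, gripper open.
Joint ranges: [-2.76, 2.76], [-0.86, 1.69], [-1.03, 1.26], [-2.2, 2.34], [-1.47, 1.5], [-3.14, 3.14]. Speed limits (rad/s): [2.57, 2.57, 3.14, 3.14, 3.14, 3.14].

### API

Orientations are given as a unit quaternion [w, x, y, z].
In Python, from workcell import env gives the robot as it stands.
- The arm moves only by the tool step_arm, never from a script. Its argument "series" is a list of rows, each a list of 3 entries, a list of its own where there are three numbers: the shift along the world's x, y, z in cm, then the turn about the world's z in rad, then the closure in counts, from 0 (fully open) to 255 (shut). A call has 1 to 5 rows; each row is the pose to reach, as a shift and turn from the pose measured when the call began; what a row does not reach only later rows make up. A row lasts 1/8 s, in which the tool goes at most 62.5 mm and 10.7 degrees, less where a joint would pass 70% of its speed; a pose out of reach is approached as far as the arm can. A call with a gripper value outside its range is refused whole. The fingers move at their own pace and stop on an object; "newtons" is the grip in N (left out, the last holds). Time passes only in rows, so rows that repeat a pose let the fingers close. It gives the time, the measured TCP pose, the force and the opening at its end, in the units of the state.
- env.get_state(): the state, without advancing time (a new reading comes with each control period).
- env.read_camera(name): name is "side" or "top"; returns a dict with "frame" (400x640x3 uint8, red, green, blue), "vertical_fov" (degrees; the focal length in pixels is half the picture's height over the tangent of half this angle, whatever the lens; pixels are square), "cx", "cy" (the principal point, pixels), "dist_coeffs" ([k1, k2, p1, p2, k3] as OpenCV has them; the pictures are not rectified), "camera_from_world" (4x4, takes a point from world to camera coordinates). Camera axes: x right, y down, z forward; pixel columns grow to the right and rows downward; lengths in m; the calibration is good to about 2 mm. A picture is of the moment at which its call begins. There is no depth.
- env.hand_in(): hands the job in, once; it reports no verdict.
The state is a dict: "clock": time; "joint_pos": joint angles; "qvel": joint speeds; "tau": joint torques, N m; "tcp_pos": TCP position; "orientation": TCP orientation; "wrist_force": force on the tool from outside, world axes, zero at the start; "ft_torque": the same for the moment, N m; "finger_gap": finger opening in m.
Only numpy, scipy, OpenCV 4.12 (cv2) and the standard library are available. Lean on these libraries where they do the work, as an engineer would, in place of code of your own. Each camera call takes 0.05 s, during which the arm holds its last target.

### The job

Clip the length stop onto the aluminium fence rail at the pencil line: hook its steel lip under the rail's edge nearest the robot while the stop is tilted, then tilt it down until the sprung foot snaps under the far edge and it sits flat and square on the rail, then let go. The plain spacer block without a lip is not wanted: leave it where it is.

Things in the scene. Friction and masses are not known exactly. Their poses are not given: they have to be found in the camera images.
- stop: Pale-wood block, 0.2 kg: steel lip at its -x end, its strap seen on top; sprung steel foot with a tab at +x. Origin at its lowest level below the middle; z up. Wood: x -36..33, 36 wide (y), z 26..72 mm; underside rests on the rail. Foot: leaf at x 34..36, its nose reaches in to x = 27 at z 15 with a lead-in below; 5-15 N down on the foot end snaps it; hooked but unsnapped the stop leans 15 deg.
- lip (a point): Tip of the stop's lip, 20 mm to -x of the stop's origin, 9 mm above its lowest level. The lip is 36 mm wide, 4 thick and slopes 23 deg down and inward from a steel plate (inner face x = -31.5, down to z = 0 of the stop), so it is level when the foot end is tilted up 22 deg. The mouth between lip and underside is 10 mm high at the plate, 15 at the tip.
- rail: Fixed aluminium rail on a plywood board 110 mm wide, 15 thick. Origin on the table, below the middle line, at the pencil line (thin dark line across it, y = 0). x away from the robot, y along. Flange x -30..30, z 49..55 mm, on a 20 wide web, so both edges overhang; y -130..170, steel end plate 79 high at +y. The clipped stop's origin is at x 0, y 0, z 29, its axes along the rail's.
- spare: Plain pale-wood spacer block, loose, 75 x 36 x 60 mm (x, y, z), no steel on it, no lip and no foot, standing flat. Origin: centre of its underside. Not to be used; it should stay where it is.
There are look-alikes about, which are no part of the job. What is shaped like the stop but orange or turquoise is not meant.

How it is judged:
On the way:
1. the lip is under the rail's near edge while the stop is still tilted, foot end up (x of lip in the frame of rail between -0.029 and -0.009 m and z of lip in the frame of rail between 0.015 and 0.05 m and y of lip in the frame of rail between -0.13 and 0.15 m and angle between stop's own z axis and vertical above 0.15 rad).
At the end, for the whole second after the job is handed in: The stop sits on the rail, lip under the near edge, foot snapped under the far edge: upright within 5 degrees, seated height within 4 mm, within 12 mm across the rail, square within 10 degrees, its middle within 18 mm of the pencil line, at rest (x of stop in the frame of rail between -0.012 and 0.012 m and y of stop in the frame of rail between -0.018 and 0.018 m and z of stop in the frame of rail between 0.025 and 0.034 m and x of lip in the frame of rail below -0.009 m and z of lip in the frame of rail below 0.049 m and angle between stop's own z axis and vertical below 0.09 rad and angle between the x axis of stop and the x axis of rail, either way round below 0.175 rad and linear speed of stop below 0.02 m/s); the robot touches nothing.
It fails at once if the plain spacer block is moved more than 30 mm (distance of spare from where it was at the start of the episode above 0.03 m).
It also fails if it takes over 40 s, if anything falls off the work surface, if the arm or the gripper's body presses on something with over 40 N, if the wrist force passes 120 N, or if a joint passes its speed limit or range.

## Working session

There is one attempt and no reset: what is moved stays moved. The work goes in short steps, Python scripts to look and compute and a tool call to move; the robot and the scene stay as the last step left them, time stands still between calls to the robot, and variables do not carry over. Pictures are saved under pics/ and viewed, and the job is handed in when it is done.

Besides the shell and the picture viewer there is one more tool, called after ">>>" as name(argument=value, ...), one argument or row to a line, values as JSON. step_arm: Moves the arm, as the interface text tells. Its arguments: {"type":"object","properties":{"series":{"type":"array"},"newtons":{"type":"number"}},"required":["series"]}

```bash
mkdir -p pics; ls; cat > h.py <<'E'
import numpy as np,cv2
from workcell import env
def K(c):
    h=c["frame"].shape[0]; f=h/2/np.tan(np.radians(c["vertical_fov"])/2)
    return np.array([[f,0,c["cx"]],[0,f,c["cy"]],[0,0,1]]),np.array(c["dist_coeffs"],float)
def ray(c,px):
    k,d=K(c); p=cv2.undistortPoints(np.array(px,float).reshape(-1,1,2),k,d).reshape(-1,2)
    T=np.array(c["camera_from_world"]);R=T[:3,:3];t=T[:3,3]
    return -R.T@t,np.c_[p,np.ones(len(p))]@R
def onz(c,px,z):
    o,d=ray(c,px); return o+d*((z-o[2])/d[:,2])[:,None]
def proj(c,P):
    k,d=K(c);T=np.array(c["camera_from_world"])
    return cv2.projectPoints(np.array(P,float).reshape(-1,1,3),cv2.Rodrigues(T[:3,:3])[0],T[:3,3],k,d)[0].reshape(-1,2)
def tri(c1,p1,c2,p2):
    o1,d1=ray(c1,[p1]);o2,d2=ray(c2,[p2]);d1=d1[0];d2=d2[0]
    s=np.linalg.lstsq(np.c_[d1,-d2],o2-o1,rcond=None)[0]
    a=o1+s[0]*d1;b=o2+s[1]*d2; return (a+b)/2,np.linalg.norm(a-b)
def save(c,n,crop=None,s=1):
    f=c["frame"]
    if crop: f=f[crop[1]:crop[3],crop[0]:crop[2]]
    if s!=1: f=cv2.resize(f,None,fx=s,fy=s,interpolation=cv2.INTER_CUBIC)
    cv2.imwrite("pics/"+n,f[:,:,::-1])
E
python3 - <<'E'
from h import *
import pickle
np.set_printoptions(precision=4,suppress=True)
print(env.get_state(), env.grip_depth)
for n in("side","top"):
    c=env.read_camera(n);save(c,n+"0.png");print(n,c["vertical_fov"],c["dist_coeffs"],c["cx"],c["cy"]);print(np.array(c["camera_from_world"]))
    pickle.dump(c,open(n+"0.pkl","wb"))
E
```

```text
pics
{'clock': 0.0, 'joint_pos': array([ 0.9624,  0.314 ,  0.045 ,  1.3036, -0.    ,  1.4312]), 'qvel': array([-0.0006,  0.0004,  0.0002, -0.0003, -0.0019, -0.0026]), 'tau': array([  0.0008, -48.0631,  29.8532,   0.0193,  -0.0003,  -0.    ]), 'tcp_pos': array([0.2595, 0.5125, 0.2304]), 'orientation': array([-0.0003,  0.2323,  0.9727, -0.0009]), 'wrist_force': array([0.5012, 0.9233, 0.8336]), 'ft_torque': array([-0.0652,  0.0121, -0.0583]), 'finger_gap': 0.08497463941915963} 0.0187
side 49.678925095600405 [-0.12  0.    0.    0.    0.  ] 327.5542434604678 202.02729157961855
[[ 0.9463 -0.3229 -0.0144 -0.4854]
 [-0.2637 -0.7457 -0.6119  0.1151]
 [ 0.1868  0.5829 -0.7908  0.8998]
 [ 0.      0.      0.      1.    ]]
top 55.60078370172021 [-0.0675  0.      0.      0.      0.    ] 315.5702043985852 199.10437647913835
[[-0.002  -1.      0.002  -0.0504]
 [-0.978   0.0015 -0.2086  0.4977]
 [ 0.2086 -0.0023 -0.978   0.8248]
 [ 0.      0.      0.      1.    ]]
```

View pics/side0.png

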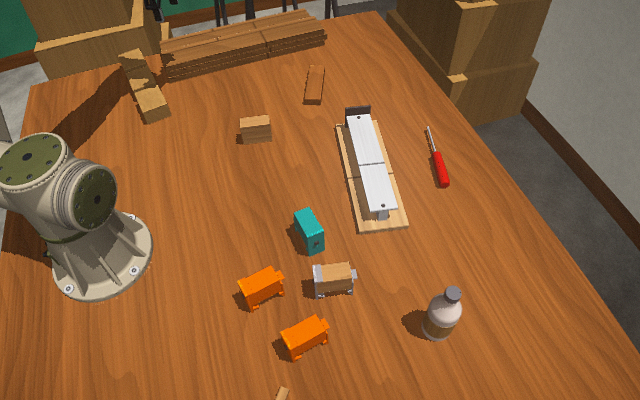

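View pics/top0.png

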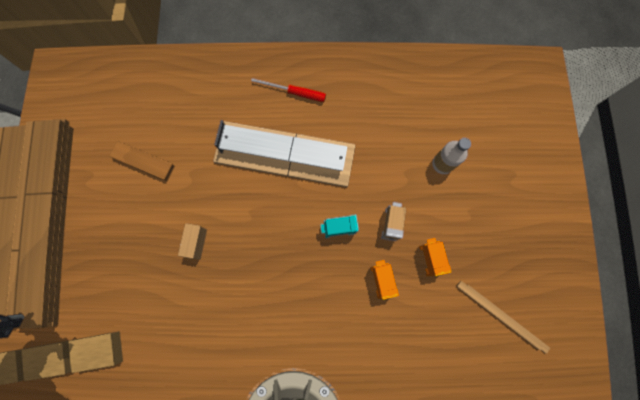

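```bash
python3 - <<'E'
from h import *
import pickle
s=pickle.load(open("side0.pkl","rb"));t=pickle.load(open("top0.pkl","rb"))
save(s,"s_stop.png",(290,240,380,320),8);save(t,"t_stop.png",(360,190,430,250),10)
save(s,"s_rail.png",(325,95,415,240),4);save(t,"t_rail.png",(205,115,365,195),5)
E
```

```text
(no output)
```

View pics/s_stop.png

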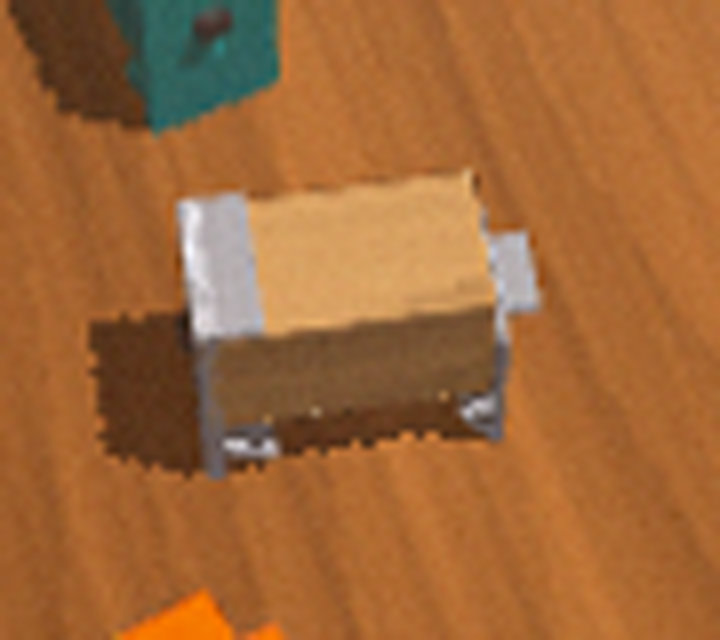

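View pics/t_stop.png

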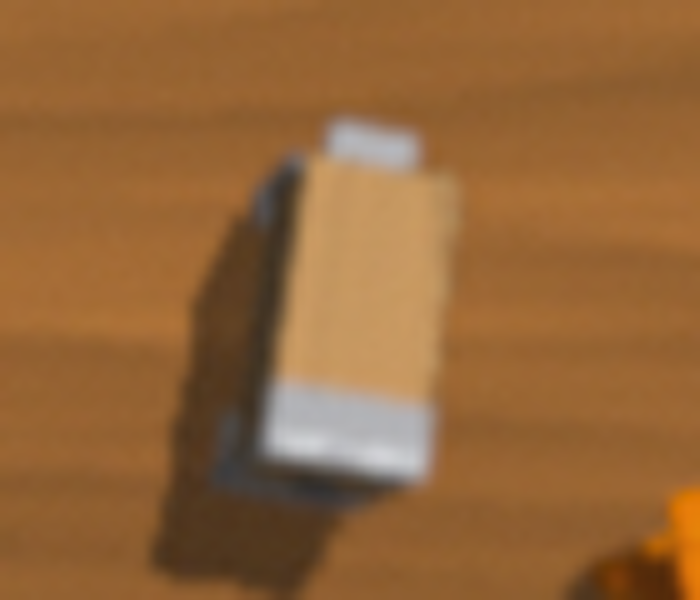

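View pics/s_rail.png

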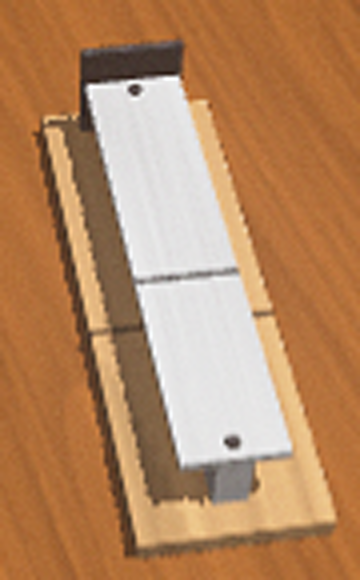

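View pics/t_rail.png

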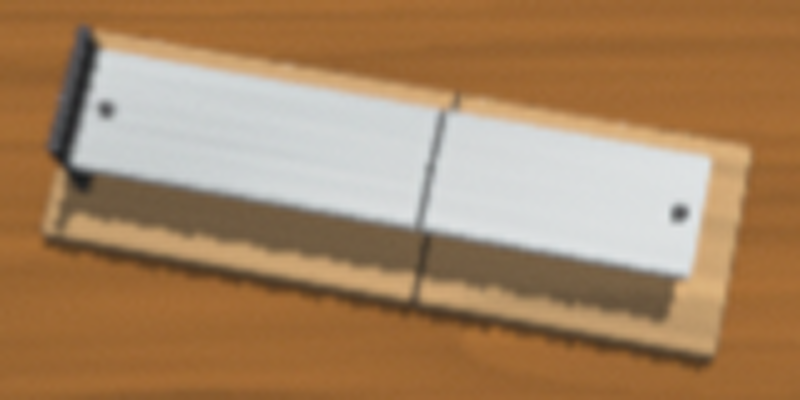

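```bash
python3 - <<'E'
from h import *
import pickle
np.set_printoptions(precision=4,suppress=True)
s=pickle.load(open("side0.pkl","rb"));t=pickle.load(open("top0.pkl","rb"))
T=np.array([(445,110),(420,230),(711,156),(690,277),(105,48),(72,166)])/5+(205,115)
S=np.array([(239,270),(137,281),(291,456),(184,466)])/4+(325,95)
a=onz(t,T,.055);b=onz(s,S,.055)
print("rail top",a,"\nside",b)
for i in range(4):print(tri(t,T[i],s,S[i]))
for p in(a,b):
    m=(p[0]+p[1])/2; e=(p[2]+p[3])/2; d=m-e; print("mid",m,"yaw",np.arctan2(-d[0],d[1]),"len",np.linalg.norm(d),np.linalg.norm(p[0]-p[1]))
T=np.array([(308,157),(460,177),(430,484),(260,458)])/10+(360,190)
S=np.array([(472,172),(495,300),(195,338),(180,205)])/8+(290,240)
a=onz(t,T,.072);b=onz(s,S,.072)
print("stop",a,"\n",b)
for i in range(4):print(tri(t,T[i],s,S[i]))
for p in(a,b):
    print(p.mean(0),np.linalg.norm(np.diff(p,axis=0),axis=1)); d=p[0]+p[1]-p[2]-p[3];print("yaw",np.arctan2(d[1],d[0]))
E
```

```text
rail top [[ 0.6492  0.0001  0.055 ]
 [ 0.5891  0.0112  0.055 ]
 [ 0.6258 -0.1269  0.055 ]
 [ 0.5658 -0.1158  0.055 ]
 [ 0.6819  0.1653  0.055 ]
 [ 0.6217  0.178   0.055 ]] 
side [[ 0.6508 -0.0006  0.055 ]
 [ 0.593   0.0107  0.055 ]
 [ 0.6236 -0.1308  0.055 ]
 [ 0.5686 -0.1182  0.055 ]]
(array([0.6504, 0.0001, 0.0539]), np.float64(0.001490799931225474))
(array([0.5914, 0.0112, 0.054 ]), np.float64(0.0037984927440464604))
(array([ 0.6268, -0.1272,  0.0497]), np.float64(0.0017863513163649748))
(array([ 0.5683, -0.1161,  0.0516]), np.float64(0.0027524977513634784))
mid [0.6192 0.0057 0.055 ] yaw -0.1816899398763529 len 0.12908592298317031 0.061153235237027176
mid [0.6219 0.005  0.055 ] yaw -0.19673030981521236 len 0.13209735775922873 0.05882491066165261
stop [[ 0.478  -0.2211  0.072 ]
 [ 0.4733 -0.2555  0.072 ]
 [ 0.4039 -0.2453  0.072 ]
 [ 0.4098 -0.2076  0.072 ]] 
 [[ 0.4802 -0.2231  0.072 ]
 [ 0.4734 -0.2561  0.072 ]
 [ 0.4061 -0.2427  0.072 ]
 [ 0.4133 -0.2089  0.072 ]]
(array([ 0.4796, -0.2218,  0.0694]), np.float64(0.00223090993560556))
(array([ 0.4735, -0.2557,  0.0712]), np.float64(0.00013033160102958444))
(array([ 0.4046, -0.2445,  0.0755]), np.float64(0.0021544350492685837))
(array([ 0.4118, -0.208 ,  0.0701]), np.float64(0.003474396199303972))
[ 0.4412 -0.2324  0.072 ] [0.0347 0.0701 0.0382]
yaw -0.1711291645213386
[ 0.4432 -0.2327  0.072 ] [0.0337 0.0686 0.0346]
yaw -0.2023996213058722
```

>>> step_arm(
  series=[
    [[19.5,-74.7,0],0.282,0],
    [[19.5,-74.7,0],0.282,0],
    [[19.5,-74.7,0],0.282,0],
    [[19.5,-74.7,0],0.282,0],
    [[19.5,-74.7,0],0.282,0],
  ],
  newtons=20,
)

```text
clock: 0.72
tcp_pos: [0.3384, 0.2093, 0.2308]
orientation: [-0.0, 0.093, 0.996, -0.001]
wrist_force: [0.9, -0.1, -0.5]
finger_gap: 0.0853
```

>>> step_arm(
  series=[
    [[11.7,-44.4,0],0,0],
    [[11.7,-44.4,0],0,0],
    [[11.7,-44.4,0],0,0],
    [[11.7,-44.4,0],0,0],
    [[11.7,-44.4,0],0,0],
  ],
)

```text
clock: 1.35
tcp_pos: [0.4177, -0.0932, 0.2308]
orientation: [0.0, 0.093, 0.996, -0.001]
wrist_force: [1.2, -0.2, 0.4]
finger_gap: 0.0853
```

>>> step_arm(
  series=[
    [[3.6,-13.2,0],0,0],
    [[3.6,-13.2,0],0,0],
    [[3.6,-13.2,0],0,0],
    [[3.6,-13.2,0],0,0],
  ],
)

```text
clock: 1.85
tcp_pos: [0.4533, -0.2255, 0.23]
orientation: [-0.001, 0.094, 0.996, -0.0]
wrist_force: [0.8, -0.2, -0.3]
finger_gap: 0.0855
```

Now align and come partway down, then look.

>>> step_arm(
  series=[
    [[0.2,-0.9,-5],0,0],
    [[0.2,-0.9,-10],0,0],
    [[0.2,-0.9,-13],0,0],
    [[0.2,-0.9,-13],0,0],
  ],
)

```text
clock: 2.35
tcp_pos: [0.4531, -0.2311, 0.0981]
orientation: [-0.003, 0.093, 0.996, 0.002]
wrist_force: [0.5, 0.2, 0.5]
finger_gap: 0.0853
```

```bash
python3 - <<'E'
from h import *
c=env.read_camera("side");save(c,"s1.png",(260,180,420,320),5)
c=env.read_camera("top");save(c,"t1.png",(330,160,460,260),6)
print(env.get_state()["tcp_pos"])
E
```

```text
[ 0.45557375 -0.23339926  0.10114193]
```

View pics/s1.png

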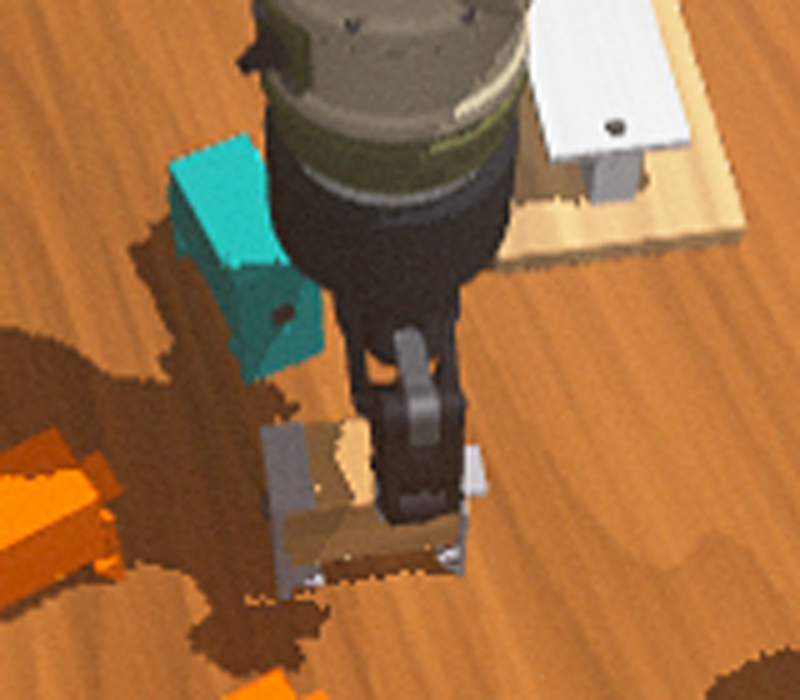

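View pics/t1.png

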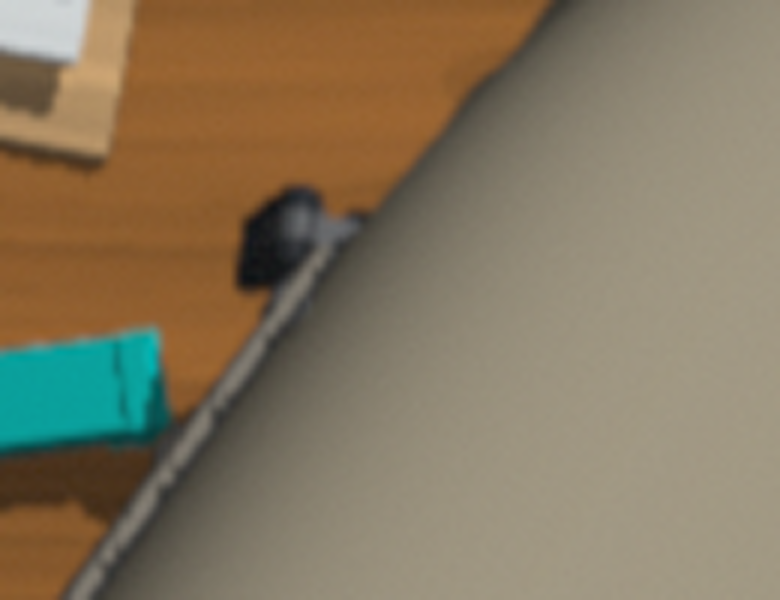

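The picture shows the near finger (side crop ~(420,500)) beside the foot half of the stop, and the far finger clear of the turquoise block. I'll go down and grip.

>>> step_arm(
  series=[
    [[0,-0.1,-3],0,0],
    [[0,-0.1,-6],0,0],
    [[0,-0.1,-6],0,0],
    [[0,-0.1,-6],0,140],
    [[0,-0.1,-6],0,200],
  ],
  newtons=20,
)

```text
clock: 3.08
tcp_pos: [0.4568, -0.2352, 0.043]
orientation: [0.001, 0.093, 0.996, -0.001]
wrist_force: [-0.8, -0.2, -0.2]
finger_gap: 0.052
```

>>> step_arm(
  series=[
    [[0,0,0],0,255],
    [[0,0,0],0,255],
    [[0,0,0],0,255],
    [[0,0,0],0,255],
  ],
  newtons=20,
)

```text
clock: 3.58
tcp_pos: [0.4575, -0.2356, 0.0438]
orientation: [0.002, 0.093, 0.996, -0.001]
wrist_force: [-0.0, 0.1, 5.4]
finger_gap: 0.0355
```

>>> step_arm(
  series=[
    [[0,0,1],0,255],
    [[0,0,3],0,255],
    [[0,0,6],0,255],
    [[0,0,6],0,255],
  ],
)

```text
clock: 4.08
tcp_pos: [0.4588, -0.2366, 0.1059]
orientation: [0.003, 0.093, 0.996, -0.002]
wrist_force: [-0.0, 0.3, -0.8]
finger_gap: 0.0355
```

```bash
python3 - <<'E'
from h import *
c=env.read_camera("side");save(c,"s2.png",(260,180,420,320),5)
s=env.get_state();print(s["tcp_pos"],s["wrist_force"],s["finger_gap"])
E
```

```text
[ 0.45799177 -0.23600644  0.10444845] [ 0.61732096  0.27987931 -2.657438  ] 0.03592898383735509
```

View pics/s2.png

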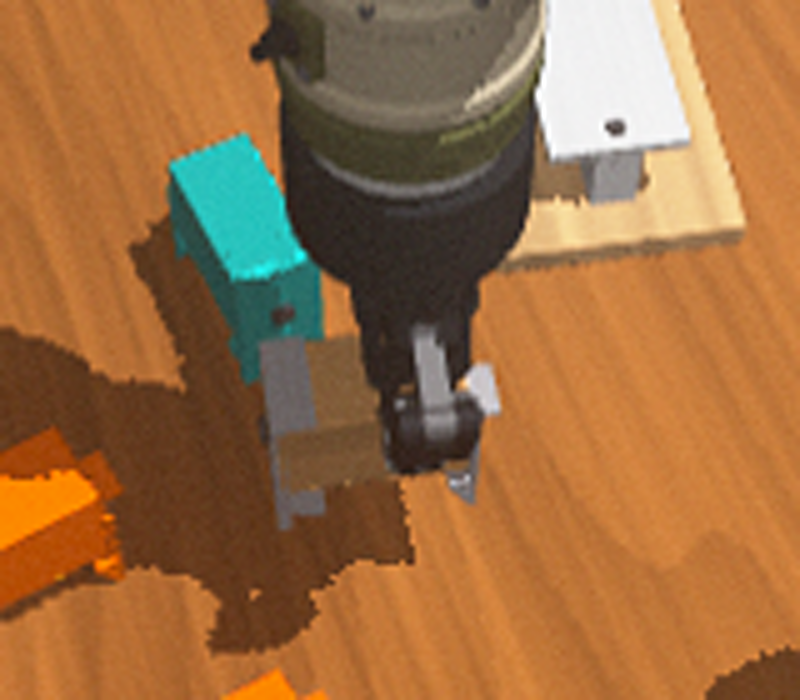

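>>> step_arm(
  series=[
    [[0,0,5.5],0,255],
    [[6,4.1,6],0,255],
    [[12,8.3,6],0,255],
    [[18,12.5,6],0,255],
    [[24,16.6,6],0,255],
  ],
)

```text
clock: 4.75
tcp_pos: [0.6641, -0.0924, 0.1625]
orientation: [0.001, 0.093, 0.996, -0.002]
wrist_force: [0.3, -0.4, -1.3]
finger_gap: 0.0355
```

>>> step_arm(
  series=[
    [[0,0,0],0,255],
    [[0,0,0],0,255],
  ],
)

```text
clock: 5.0
tcp_pos: [0.6627, -0.0919, 0.16]
orientation: [-0.001, 0.093, 0.996, -0.002]
wrist_force: [-0.5, -0.4, -1.1]
finger_gap: 0.0355
```

```bash
python3 - <<'E'
from h import *
c=env.read_camera("side");save(c,"s3.png",(300,80,500,230),4)
c=env.read_camera("top");save(c,"t3.png",(205,75,405,225),4)
s=env.get_state();print(s["tcp_pos"],s["wrist_force"],s["finger_gap"],s["orientation"])
E
```

```text
[ 0.66259021 -0.09310092  0.16158276] [-0.45238766 -0.4590034  -1.81264681] 0.03540237024943492 [ 9.17485654e-06  9.37041732e-02  9.95598545e-01 -1.75100142e-03]
```

View pics/s3.png

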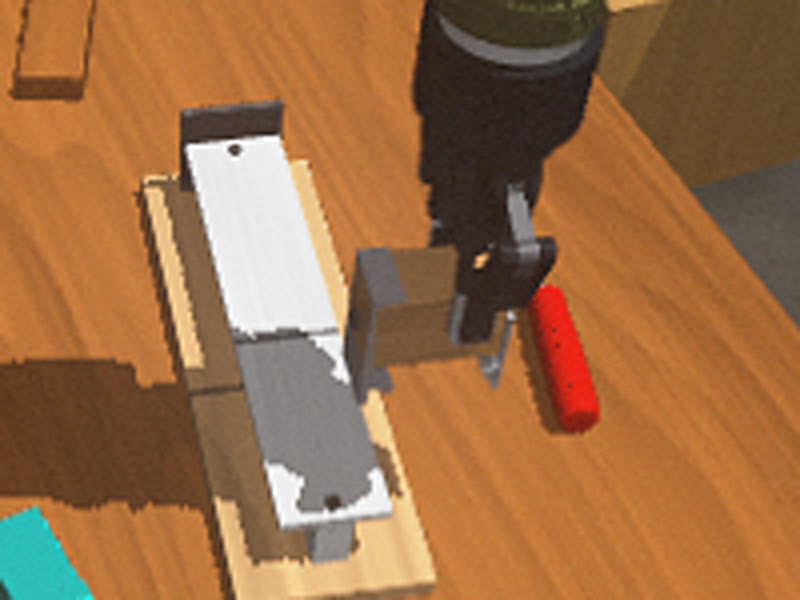

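View pics/t3.png

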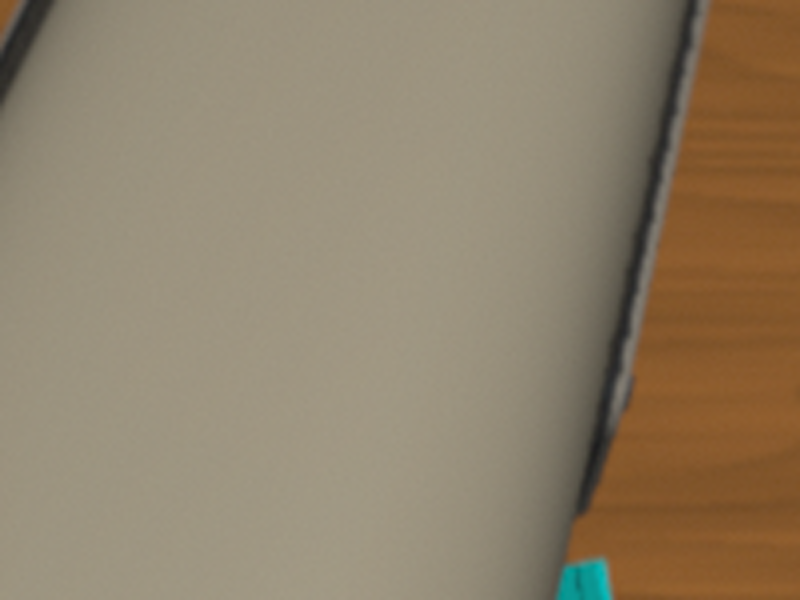

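>>> step_arm(
  series=[
    [[2.9,-0.5,0],0,255],
    [[2.9,-0.5,0],0,255],
    [[2.9,-0.5,-4],0,255],
    [[2.9,-0.5,-7.1],0,255],
    [[2.9,-0.5,-7.1],0,255],
  ],
)

```text
clock: 5.72
tcp_pos: [0.6881, -0.0983, 0.088]
orientation: [-0.003, 0.094, 0.996, -0.001]
wrist_force: [0.0, 0.2, -1.6]
finger_gap: 0.0354
```

```bash
python3 - <<'E'
from h import *
c=env.read_camera("side");save(c,"s4.png",(300,100,500,250),4)
s=env.get_state();print(s["tcp_pos"],s["wrist_force"],s["finger_gap"],s["orientation"])
E
```

```text
[ 0.68976834 -0.09856925  0.09022795] [-0.03370237 -0.36065727 -0.79459583] 0.03560077956065105 [-0.0013474   0.09432226  0.99553959 -0.00155696]
```

View pics/s4.png

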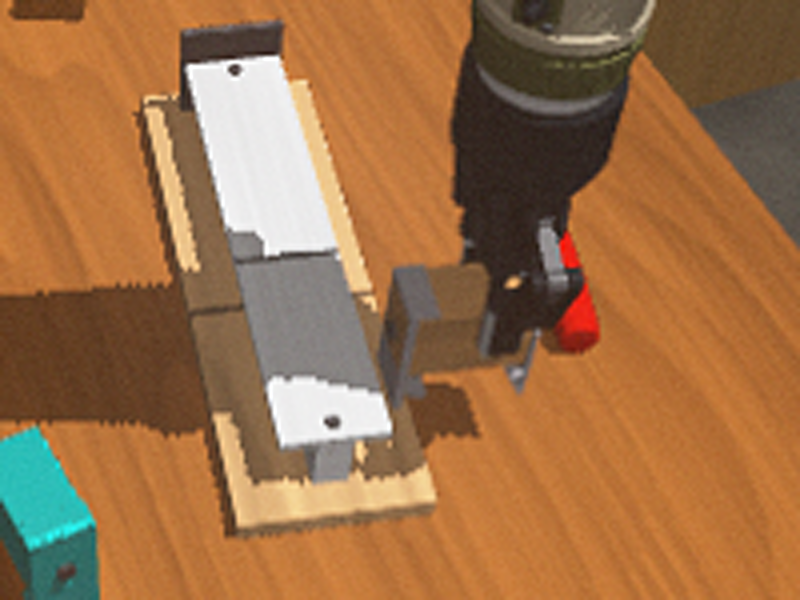

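>>> step_arm(
  series=[
    [[-0.7,0.13,0],0,255],
    [[-1.0,0.19,0],0,255],
    [[-1.3,0.24,0],0,255],
    [[-1.6,0.3,0],0,255],
    [[-1.6,0.3,0],0,255],
  ],
)

```text
clock: 6.4
tcp_pos: [0.6788, -0.0965, 0.0944]
orientation: [0.005, 0.094, 0.996, -0.002]
wrist_force: [7.9, -1.3, 3.2]
finger_gap: 0.0359
```

```bash
python3 - <<'E'
from h import *
c=env.read_camera("side");save(c,"s5.png",(300,100,500,250),4)
s=env.get_state();print(s["tcp_pos"],s["wrist_force"],s["finger_gap"],s["orientation"])
E
```

```text
[ 0.67881114 -0.09654566  0.0944005 ] [ 7.71538931 -1.59615288  2.59743578] 0.03541662660885227 [ 0.00478073  0.09426601  0.99553316 -0.00218952]
```

View pics/s5.png

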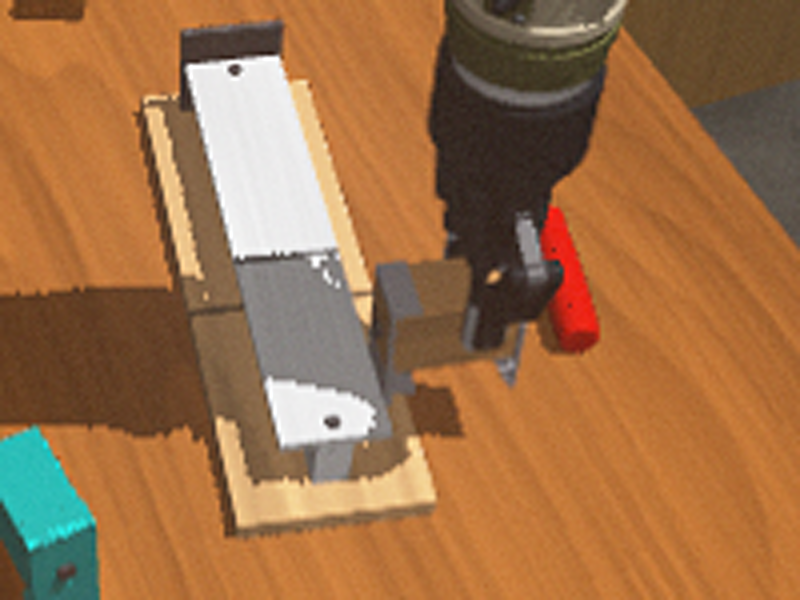

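>>> step_arm(
  series=[
    [[-0.8,0.15,0],0,255],
    [[-1.2,0.22,0],0,255],
    [[-1.6,0.3,0],0,255],
    [[-2.0,0.37,0],0,255],
    [[-2.0,0.37,0],0,255],
  ],
)

```text
clock: 7.08
tcp_pos: [0.6653, -0.0941, 0.1003]
orientation: [0.013, 0.094, 0.995, -0.003]
wrist_force: [8.9, -1.2, 7.1]
finger_gap: 0.0356
```

```bash
python3 - <<'E'
from h import *
c=env.read_camera("side");save(c,"s6.png",(300,100,500,250),4)
s=env.get_state();print(s["tcp_pos"],s["wrist_force"],s["finger_gap"],s["orientation"])
E
```

```text
[ 0.66532489 -0.09414777  0.10021597] [ 8.58829505 -0.7979033   8.00892834] 0.035567039270763226 [ 0.01275654  0.09417974  0.9954688  -0.00305318]
```

View pics/s6.png

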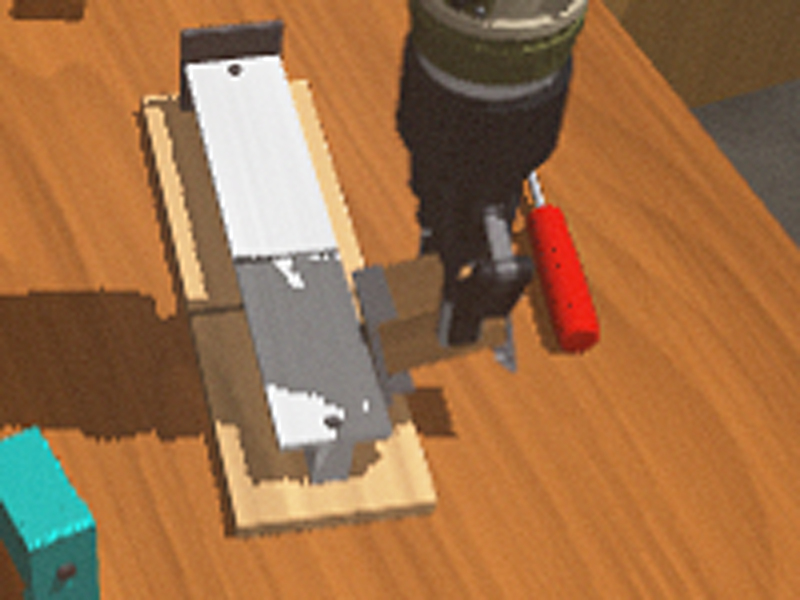

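>>> step_arm(
  series=[
    [[-0.9,0.17,-0.2],0,255],
    [[-1.3,0.24,-0.4],0,255],
    [[-1.7,0.32,-0.6],0,255],
    [[-2.1,0.39,-0.6],0,255],
    [[-2.1,0.39,-0.6],0,255],
  ],
)

```text
clock: 7.75
tcp_pos: [0.6515, -0.0919, 0.1011]
orientation: [0.022, 0.094, 0.995, -0.004]
wrist_force: [8.4, -1.1, 11.4]
finger_gap: 0.0355
```

```bash
python3 - <<'E'
from h import *
c=env.read_camera("side");save(c,"s7.png",(300,100,500,250),4)
s=env.get_state();print(s["tcp_pos"],s["wrist_force"],s["finger_gap"],s["orientation"])
E
```

```text
[ 0.65153201 -0.09191631  0.10106401] [ 8.32901022 -0.58736212 12.45445738] 0.03548302035231764 [ 0.02160692  0.09413083  0.99531636 -0.00422817]
```

View pics/s7.png

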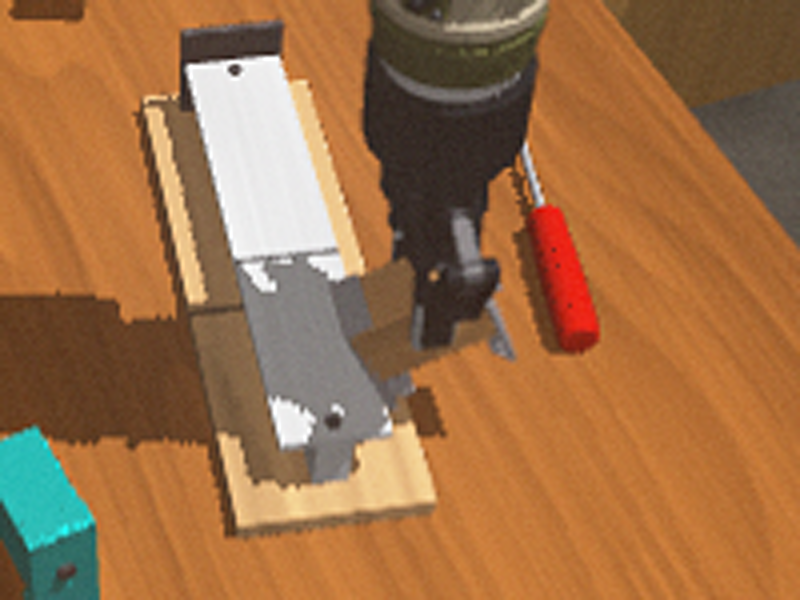

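>>> step_arm(
  series=[
    [[1.0,-0.2,1],0,255],
    [[1.5,-0.3,4],0,255],
    [[1.5,-0.3,7],0,255],
    [[1.5,-0.3,7],0,255],
    [[1.5,-0.3,7],0,255],
  ],
)

```text
clock: 8.43
tcp_pos: [0.6658, -0.0946, 0.1702]
orientation: [0.021, 0.094, 0.995, -0.004]
wrist_force: [-1.0, 0.5, -1.1]
finger_gap: 0.0356
```

```bash
python3 - <<'E'
from h import *
c=env.read_camera("side");save(c,"s8.png",(350,100,450,200),6)
import pickle;pickle.dump(c,open("s8.pkl","wb"))
s=env.get_state();print(s["tcp_pos"],s["wrist_force"],s["finger_gap"],s["orientation"])
E
```

```text
[ 0.66538097 -0.09456965  0.16949769] [-0.55240382  0.07299705 -1.85723214] 0.0354148861322811 [ 0.02030216  0.09411811  0.99534594 -0.0040068 ]
```

View pics/s8.png

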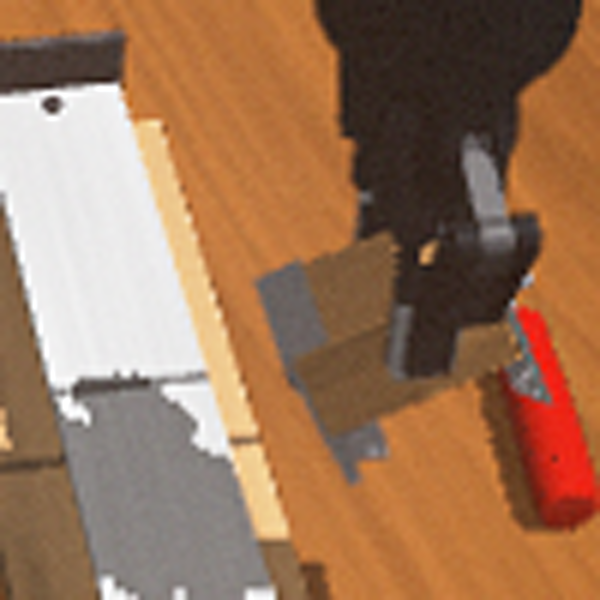

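```bash
cat > m.py <<'E'
from h import *
def onplane(c,px,g,yaw,off):
    ex=np.array([np.cos(yaw),np.sin(yaw),0]);ey=np.array([-np.sin(yaw),np.cos(yaw),0])
    o,d=ray(c,px);s=((g-o)@ey+off)/(d@ey);P=o+d*s[:,None]
    return np.c_[(P-g)@ex,P[:,2]]
E
python3 - <<'E'
from m import *
import pickle
np.set_printoptions(precision=4,suppress=True)
c=pickle.load(open("s8.pkl","rb"))
g=np.array([.6654,-.0946,0])
px=np.array([(352,483),(292,375),(330,435),(462,385),(522,352)])/6+(350,100)
p=onplane(c,px,g,-.187,-.018);print(p)
d=p[1]-p[0];print(np.linalg.norm(d),np.degrees(np.arctan2(-d[0],d[1])))
d=p[3]-p[2];print(np.degrees(np.arctan2(d[1],d[0])))
d=p[4]-p[2];print(np.linalg.norm(d),np.degrees(np.arctan2(d[1],d[0])))
E
```

```text
[[-0.0122  0.1129]
 [-0.0397  0.1705]
 [-0.0232  0.1391]
 [ 0.0189  0.1564]
 [ 0.0369  0.1692]]
0.0638319577452902 25.55517434417473
22.3924326804992
0.06719622885252327 26.617059340087916
```

>>> step_arm(
  series=[
    [[-4.2,5.4,0],0,255],
    [[-8.4,10.7,0],0,255],
    [[-8.4,10.7,0],0,255],
    [[-8.4,10.7,-2],0,255],
    [[-8.4,10.7,-4],0,255],
  ],
)

```text
clock: 9.1
tcp_pos: [0.5813, 0.0124, 0.1284]
orientation: [0.02, 0.094, 0.995, -0.004]
wrist_force: [0.4, -0.6, -1.4]
finger_gap: 0.0356
```

>>> step_arm(
  series=[
    [[0,0,0],0,255],
    [[0,0,0],0,255],
  ],
)

```text
clock: 9.35
tcp_pos: [0.5813, 0.0121, 0.1282]
orientation: [0.02, 0.094, 0.995, -0.004]
wrist_force: [-0.1, 0.6, -0.8]
finger_gap: 0.0356
```

```bash
python3 - <<'E'
from h import *
c=env.read_camera("side");save(c,"s9.png",(310,90,430,190),6)
import pickle;pickle.dump(c,open("s9.pkl","wb"))
s=env.get_state();print(s["tcp_pos"],s["wrist_force"],s["finger_gap"],s["orientation"])
E
```

```text
[0.5817649  0.01212535 0.12871706] [ 0.14311729 -0.60194874 -1.49151346] 0.03563691157269956 [ 0.02048423  0.0940849   0.9953446  -0.00418991]
```

View pics/s9.png

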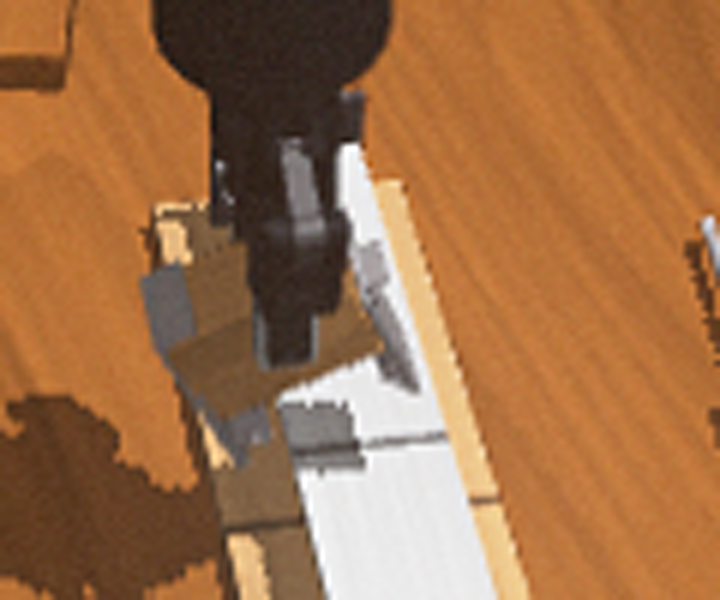

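```bash
python3 - <<'E'
from m import *
import pickle
np.set_printoptions(precision=4,suppress=True)
c=pickle.load(open("s9.pkl","rb"))
g=np.array([.6205,.0055,0])
px=np.array([(238,465),(213,415),(383,345),(268,437),(415,390)])/6+(310,90)
p=onplane(c,px,g,-.187,-.018);print(p)
d=p[1]-p[0];print(np.linalg.norm(d),np.degrees(np.arctan2(-d[0],d[1])))
d=p[2]-p[1];print(np.linalg.norm(d),np.degrees(np.arctan2(d[1],d[0])))
px=np.array([(278,403),(292,453),(445,434)])/6+(310,90)
t=g+0;print((onz(c,px,.055)-g)[:,:2]@np.array([[.9826,.186],[-.186,.9826]]))
E
```

```text
[[-0.0535  0.0714]
 [-0.0633  0.0995]
 [-0.0031  0.1255]
 [-0.0428  0.0846]
 [ 0.0104  0.1007]]
0.029792526727069207 19.174462166173313
0.06555888404297466 23.411719098093865
[[-0.0299  0.0258]
 [-0.0294 -0.0005]
 [ 0.0297  0.0003]]
```

>>> step_arm(
  series=[
    [[0,0,-1.5],0,255],
    [[0,0,-3],0,255],
    [[0,0,-4.2],0,255],
    [[0,0,-4.2],0,255],
    [[0,0,-4.2],0,255],
  ],
)

```text
clock: 10.02
tcp_pos: [0.5819, 0.0121, 0.0868]
orientation: [0.021, 0.094, 0.995, -0.004]
wrist_force: [0.4, 0.3, -0.9]
finger_gap: 0.0358
```

```bash
python3 - <<'E'
from h import *
c=env.read_camera("side");save(c,"s10.png",(310,90,430,190),6)
import pickle;pickle.dump(c,open("s10.pkl","wb"))
s=env.get_state();print(s["tcp_pos"],s["wrist_force"],s["finger_gap"],s["orientation"])
E
```

```text
[0.58214464 0.01207358 0.08710492] [ 0.23988171  0.14811424 -1.66316835] 0.03581702329966924 [ 0.02085153  0.09409748  0.99533576 -0.00419452]
```

View pics/s10.png

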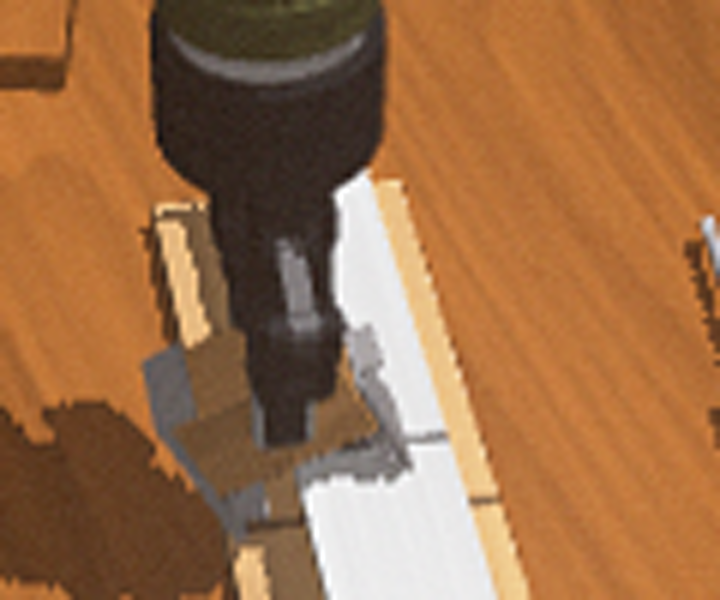

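```bash
python3 - <<'E'
from m import *
import pickle
np.set_printoptions(precision=4,suppress=True)
c=pickle.load(open("s10.pkl","rb"))
g=np.array([.6205,.0055,0])
px=np.array([(240,540),(219,494),(380,429),(268,513),(407,468)])/6+(310,90)
p=onplane(c,px,g,-.187,-.018);print(p)
th=np.radians(23.5);R=np.array([[np.cos(th),-np.sin(th)],[np.sin(th),np.cos(th)]])
m=np.array([(-36,0),(-36,26),(33,26),(-20,9),(35,0)])/1e3
print(p-m@R.T)
E
```

```text
[[-0.0516  0.0289]
 [-0.0602  0.0566]
 [-0.0012  0.0821]
 [-0.0413  0.0426]
 [ 0.0107  0.059 ]]
[[-0.0186  0.0433]
 [-0.0169  0.0471]
 [-0.0211  0.0451]
 [-0.0194  0.0423]
 [-0.0214  0.045 ]]
```

>>> step_arm(
  series=[
    [[0.7,-0.13,0],0,255],
    [[1.4,-0.26,0],0,255],
    [[2.0,-0.38,0],0,255],
    [[2.3,-0.43,0],0,255],
    [[2.3,-0.43,0],0,255],
  ],
)

```text
clock: 10.7
tcp_pos: [0.6053, 0.0077, 0.087]
orientation: [0.021, 0.094, 0.995, -0.004]
wrist_force: [-0.2, 0.9, -1.9]
finger_gap: 0.0354
```

```bash
python3 - <<'E'
from m import *
import pickle
np.set_printoptions(precision=4,suppress=True)
c=env.read_camera("side");save(c,"s11.png",(310,90,430,190),6)
pickle.dump(c,open("s11.pkl","wb"))
s=env.get_state();print(s["tcp_pos"],s["wrist_force"],s["finger_gap"],s["orientation"])
E
```

```text
[0.605  0.0078 0.0869] [ 0.1893  0.5792 -2.3079] 0.03562298045434988 [ 0.0206  0.0941  0.9953 -0.0042]
```

View pics/s11.png

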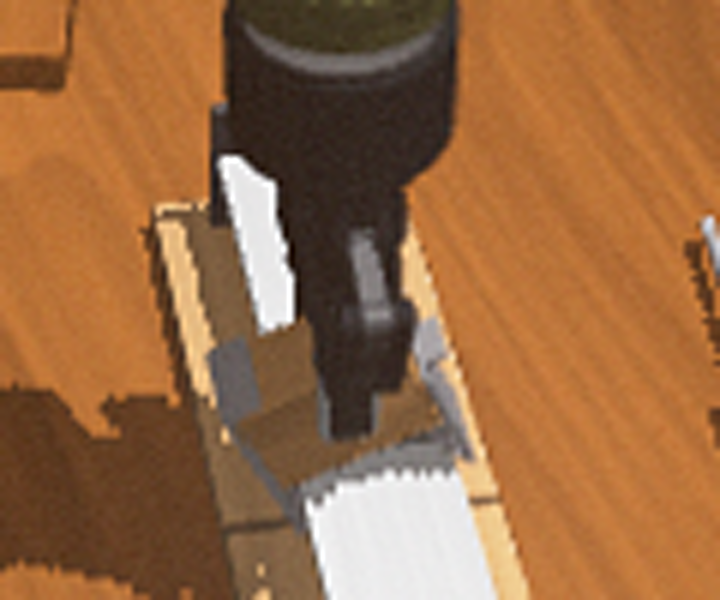

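The lip has gone under the near edge: the plate meets the flange at crop (300,515) and the lip is hidden below it. I'll push on lightly until I feel contact.

>>> step_arm(
  series=[
    [[0.2,-0.04,0],0,255],
    [[0.4,-0.07,0],0,255],
    [[0.4,-0.07,0],0,255],
  ],
)

```text
clock: 11.12
tcp_pos: [0.6086, 0.0072, 0.0867]
orientation: [0.02, 0.094, 0.995, -0.004]
wrist_force: [-2.0, -0.8, -1.8]
finger_gap: 0.0354
```

```bash
python3 - <<'E'
from m import *
import pickle
np.set_printoptions(precision=4,suppress=True)
c=env.read_camera("side");save(c,"s12.png",(310,90,430,190),6)
s=env.get_state();print(s["tcp_pos"],s["wrist_force"],s["finger_gap"],s["orientation"])
E
```

```text
[0.6086 0.0072 0.0867] [-1.0559  0.2716 -1.8344] 0.0351769913731783 [ 0.0201  0.0941  0.9954 -0.0042]
```

View pics/s12.png

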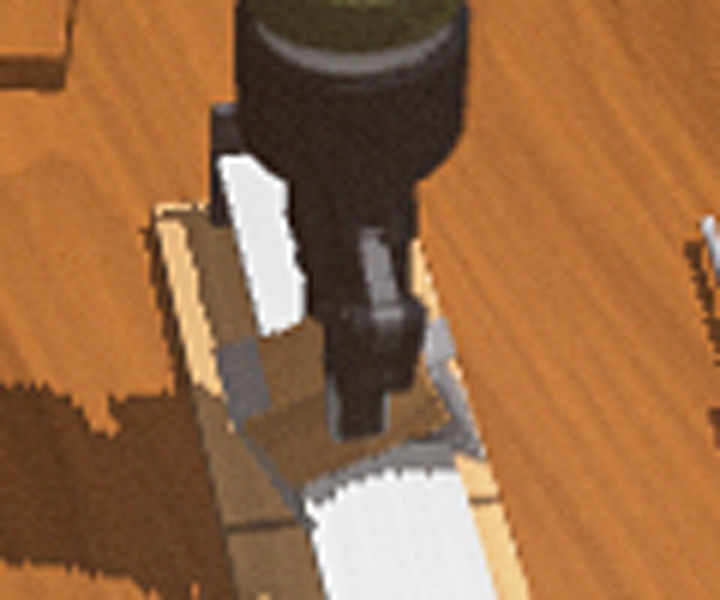

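>>> step_arm(
  series=[
    [[0.3,-0.06,-0.1],0,255],
    [[0.6,-0.11,-0.2],0,255],
    [[0.9,-0.17,-0.35],0,255],
    [[1.1,-0.21,-0.45],0,255],
    [[1.1,-0.21,-0.45],0,255],
  ],
)

```text
clock: 11.8
tcp_pos: [0.6181, 0.0054, 0.0816]
orientation: [0.019, 0.094, 0.995, -0.004]
wrist_force: [-5.3, 0.7, -0.2]
finger_gap: 0.0359
```

```bash
python3 - <<'E'
from m import *
import pickle
np.set_printoptions(precision=4,suppress=True)
c=env.read_camera("side");save(c,"s13.png",(310,90,430,190),6)
s=env.get_state();print(s["tcp_pos"],s["wrist_force"],s["finger_gap"],s["orientation"])
E
```

```text
[0.6181 0.0054 0.0816] [-4.8678  1.3406 -0.367 ] 0.035507181363529594 [ 0.0186  0.094   0.9954 -0.0041]
```

View pics/s13.png

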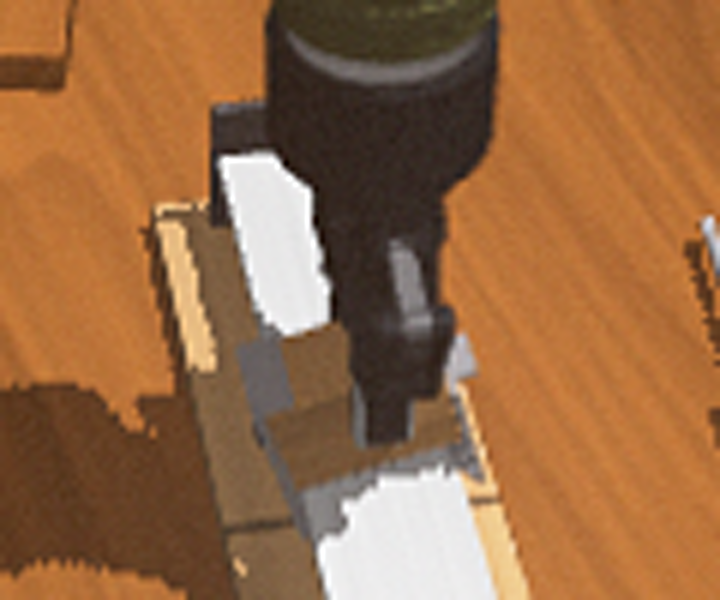

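>>> step_arm(
  series=[
    [[0.4,-0.07,-0.2],0,255],
    [[0.7,-0.13,-0.5],0,255],
    [[1.0,-0.19,-0.8],0,255],
    [[1.2,-0.22,-1.1],0,255],
    [[1.2,-0.22,-1.1],0,255],
  ],
)

```text
clock: 12.48
tcp_pos: [0.6318, 0.0028, 0.072]
orientation: [0.02, 0.094, 0.995, -0.004]
wrist_force: [-0.4, 0.0, 3.4]
finger_gap: 0.0356
```

```bash
python3 - <<'E'
from m import *
import pickle
np.set_printoptions(precision=4,suppress=True)
c=env.read_camera("side");save(c,"s14.png",(310,90,430,190),6)
s=env.get_state();print(s["tcp_pos"],s["wrist_force"],s["finger_gap"],s["orientation"])
E
```

```text
[0.6317 0.0028 0.0719] [-1.1495 -0.4245  5.4984] 0.035503482278520467 [ 0.0203  0.094   0.9954 -0.0042]
```

View pics/s14.png

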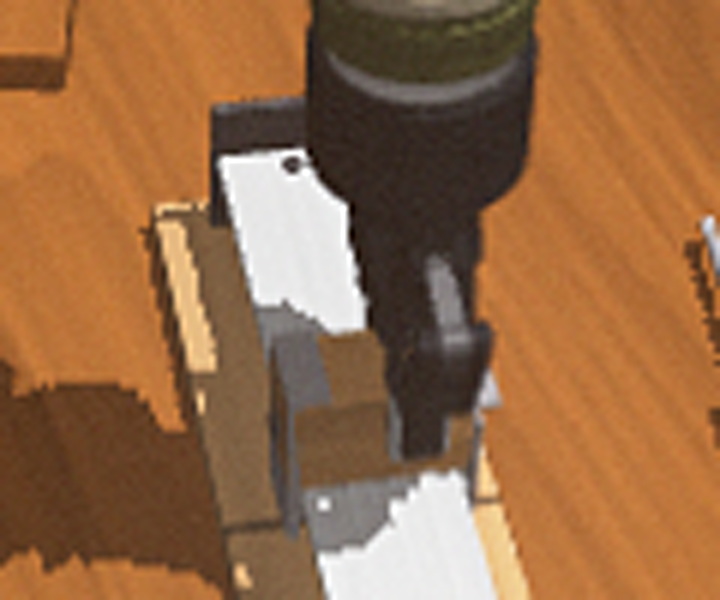

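>>> step_arm(
  series=[
    [[0,0,0],0,150],
    [[0,0,0],0,0],
    [[0,0,0],0,0],
    [[0,0,0],0,0],
    [[0,0,1.5],0,0],
  ],
)

```text
clock: 13.15
tcp_pos: [0.6306, 0.0029, 0.0861]
orientation: [0.019, 0.094, 0.995, -0.004]
wrist_force: [-0.5, -0.3, 0.3]
finger_gap: 0.0855
```

>>> step_arm(
  series=[
    [[0,0,3],0,0],
    [[-3,0.6,7],0,0],
    [[-9,1.7,12],0,0],
    [[-15,3,12],0,0],
    [[-18,3.5,12],0,0],
  ],
)

```text
clock: 13.78
tcp_pos: [0.4492, 0.0384, 0.2084]
orientation: [0.021, 0.094, 0.995, -0.004]
wrist_force: [0.6, 1.1, 1.3]
finger_gap: 0.0854
```

```bash
python3 - <<'E'
from m import *
import pickle
np.set_printoptions(precision=4,suppress=True)
c=env.read_camera("side");save(c,"s15.png",(310,90,430,190),6)
pickle.dump(c,open("s15.pkl","wb"))
c=env.read_camera("top");save(c,"t15.png");pickle.dump(c,open("t15.pkl","wb"))
s=env.get_state();print(s["tcp_pos"],s["wrist_force"],s["finger_gap"],s["orientation"])
E
```

```text
[0.4466 0.0389 0.2077] [ 0.8309 -0.607   0.6898] 0.08565119334595175 [ 0.0187  0.0935  0.9954 -0.0041]
```

View pics/s15.png

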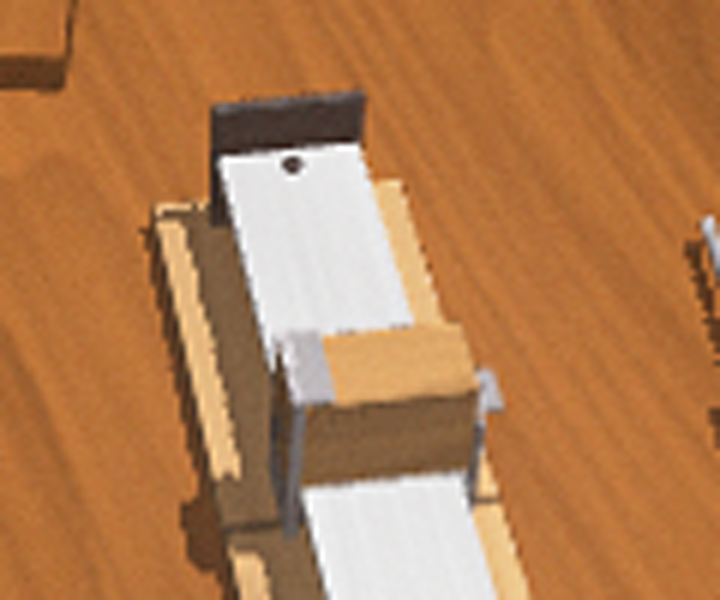

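View pics/t15.png

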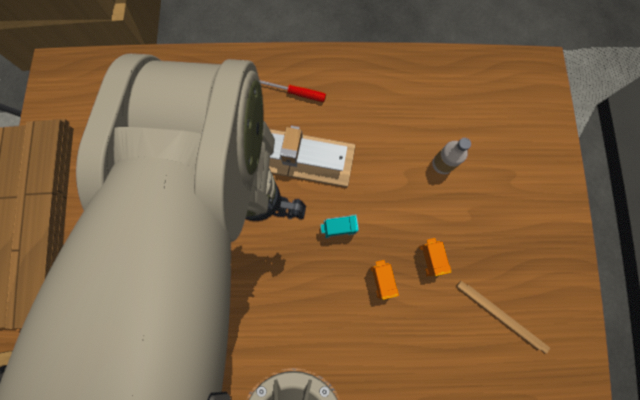

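```bash
python3 - <<'E'
from m import *
import pickle
np.set_printoptions(precision=4,suppress=True)
c=pickle.load(open("s15.pkl","rb"));g=np.array([.6205,.0055,0])
px=np.array([(300,404),(478,391),(460,324),(281,335)])/6+(310,90)
P=(onz(c,px,.101)-g)[:,:2]@np.array([[.9826,.186],[-.186,.9826]]);print(P,P.mean(0)+[.0015,0])
d=P[1]+P[2]-P[0]-P[3];print("yaw rel",np.degrees(np.arctan2(d[1],d[0])))
px=np.array([(303,489),(470,473),(302,404),(478,391),(291,535),(472,503)])/6+(310,90)
p=onplane(c,px,g,-.187,P[:2,1].mean());print(p)
for a,b in((0,1),(2,3)):
    d=p[b]-p[a];print("tilt",np.degrees(np.arctan2(d[1],d[0])))
t=pickle.load(open("t15.pkl","rb"));save(t,"t15c.png",(260,110,360,190),7)
E
```

```text
[[-0.0319 -0.0188]
 [ 0.0326 -0.0222]
 [ 0.0339  0.0121]
 [-0.0322  0.0164]] [ 0.0021 -0.0031]
yaw rel -3.362875328588243
[[-0.0291  0.0568]
 [ 0.0345  0.055 ]
 [-0.0316  0.1027]
 [ 0.0332  0.0992]
 [-0.0326  0.0313]
 [ 0.037   0.0376]]
tilt -1.6524843365575415
tilt -3.0884633002941757
```

View pics/t15c.png

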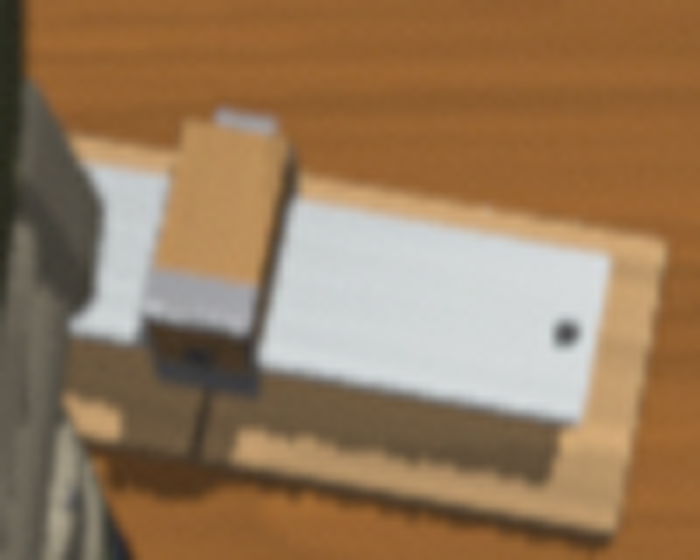

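```bash
python3 - <<'E'
from m import *
import pickle
c=env.read_camera("side");o=pickle.load(open("side0.pkl","rb"));p=pickle.load(open("s15.pkl","rb"))
print("spare diff",np.abs(c["frame"][105:150,230:280].astype(int)-o["frame"][105:150,230:280]).mean(),
"stop moved",np.abs(c["frame"][140:185,350:395].astype(int)-p["frame"][140:185,350:395]).mean())
print(env.get_state()["clock"]);print(env.hand_in())
E
```

```text
spare diff 5.031851851851852 stop moved 2.2075720164609054
13.925
the job is handed in; nothing more can be done
None
```

The stop is clipped on the rail at the pencil line, and the job was handed in at about 13.9 s of the 40 s allowed. No verdict was reported.

**What I did:** I gripped the pale-wood stop lightly across its width. To tilt it, I pulled its lip plate back against the rail's far edge, which turned it in the pads to about 23° foot-up. I then slid the lip under the near edge at the line, pushed and lowered it until it lay flat, let go and backed away.

**Last checks:**

| Check | Measured | Allowed |
|---|---|---|
| Across the rail | about +2 mm | 12 mm |
| Distance from the pencil line | about 3 mm | 18 mm |
| Squareness | about 3° | 10° |
| Tilt | 1.7° and 3.1° (lip end high) | 5° |

- **Tilt:** I did not re-measure it, but I think most of the reading comes from a 3° turn I left out of the calculation.
- **Foot snap:** I judged this only from the stop lying flat instead of leaning 15°. I did not feel or see a separate snap.
- **Height:** The seated height was not measured independently. The underside edge read 55–57 mm against the flange top at 55 mm.
- **At rest:** Successive pictures showed no visible movement of the stop, and the gripper was well clear.
- **Spacer block:** It was never approached, and its image patch barely changed from the start.

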